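# Close the bolt canister with nested lids, then lift the outer lid alone

### The arm

A 6-joint arm with a two-finger parallel gripper is mounted at the origin on the work surface; the furniture and walls round the work are solid. World frame = base frame: x ahead of the robot, y to its left, z up, the work surface at z = 0. Lengths are in m, angles in rad, forces in N, time in s.
With the tool pointing down it reaches from about 0.35 to 0.725 m from the base axis. Payload 6 kg.
Tool frame: the origin (TCP) lies on the mounting face of the last link; the fingertips stand 173 mm ahead of it and the grasp point (between the pads) lies 155 mm ahead of it; z points along the fingers, y is the line along which they close (so a half turn about z gives the same grasp; the last joint's range is limited). The gripper opens to 85 mm and grips with 20 to 120 N. Pads are 22 mm wide; open, the fingers measure 114 mm over their backs; the gripper's body (76 mm by 85 mm) begins 54 mm behind the grasp point. The pads swing forward as they close: fully open they stand 13 mm farther back than shut.
Start: joints at [1.61, 0.04, 0.085, 0, -1.615, -0.334], TCP at [0.174, 0.574, 0.405] pointing down, gripper open.
Joint ranges: [-2.56, 2.56], [-1.29, 2.01], [-1.08, 1.49], [-3.29, 1.98], [-2.81, -0.18], [-2.99, 2.99]. Speed limits (rad/s): [2.57, 2.57, 3.01, 3.14, 3.14, 3.14].

### API

Orientations are given as a rotation vector (axis times angle).
In Python, from workcell import robot, vision gives the robot as it stands.
- The arm moves only by the tool play_rows, never from a script. Its argument "commands" is text: rows parted by semicolons, each of 6 numbers parted by spaces: the shift along the tool's x, y, z in cm, then the turn, a rotation vector about the tool's x, y, z in degrees. A call has 1 to 20 rows; each row shifts and turns the commanded pose from where the row before left it, along the tool's axes as they then stand; what a row does not reach is not made up. A row lasts 1/8 s, in which the tool goes at most 62.5 mm and 10.7 degrees, less where a joint would pass 70% of its speed; a pose out of reach is approached as far as the arm can. A call is refused whole if a number of a shift passes 6.25 or a number of a turn 10.7, either way. A call with a gripper value outside its range is refused whole. "claw" is the finger opening in cm, from 0 to 8.54, set as the call begins (left out, the last holds). The fingers move at their own pace and stop on an object; the grip force is fixed at half the most. Time passes only in rows, so rows that do not move let the fingers close. It gives the time, the measured TCP pose, the force, the opening and the grip force at its end, in the units of the state.
- robot.state(): the state, without advancing time (a new reading comes with each control period).
- vision.grab_frame(name): name is "scene" or "top" or "wrist"; returns (picture, depth): 420x560x3 uint8, red, green, blue; 420x560 float32, m along the optical axis (not along the pixel's ray), 0 where there is no reading.
- vision.camera_model(name): a dict with "K" (3x3 intrinsics, pixels), "distortion" ([k1, k2, p1, p2, k3] as OpenCV has them; the pictures are not rectified), "T" (4x4, takes a point from camera to world coordinates). Camera axes: x right, y down, z forward; pixel columns grow to the right and rows downward; lengths in m; the calibration is good to about 2 mm. A picture is of the moment at which its call begins: read the wrist's pose just before it. camera_model takes no time and is no camera call; for the wrist camera it gives the pose at the moment of the call.
- robot.sign_off(): hands the job in; it is judged then, once.
The state is a dict: "time_s": time; "joint_pos": joint angles; "qd": joint speeds; "joint_efforts": joint torques, N m; "ee_pos": TCP position; "tool_rot": TCP orientation; "contact_force": force on the tool from outside, world axes, zero at the start; "wrist_torque": the same for the moment, N m; "gripper_width": opening from 0.0 (shut) to 1.0 (fully open); "grip_force": force on a finger pad.
Only numpy, scipy, OpenCV 4.12 (cv2) and the standard library are available. Lean on these libraries where they do the work, as an engineer would, in place of code of your own. Each camera call takes 0.05 s, during which the arm holds its last target. There are 200 camera calls.

### The job

Close the open green canister of bolts with its pair of nested lids: lift the pair together by the red knob of the inner lid, lower it (do not drop it) onto the canister until the inner lid sits fully home with the yellow outer lid still down on it, and let go. Then, so that the seal can be checked, take the yellow outer lid by its black collar and lift it alone straight up off the red knob, leaving the inner lid seated undisturbed. Finish while still holding the outer lid, level and at rest, over the canister and fully clear above the knob; the lids must come apart nowhere else, and the canister and the things lying round it stay where they are.

Things in the scene. Friction and masses are not known exactly. Their poses are not given: they have to be found in the camera images.
- canister: Green open-topped round canister holding bolts, about 1.5 kg, standing loose on the table: outer radius 50, height 80, mouth radius 45 mm (wall 5 mm). Origin: centre of its underside; z up along its axis. All lids are round: yaw does not matter.
- inner_lid: Inner lid, 0.12 kg: grey plug 14 mm deep (radius 42, chamfered to 36 mm at its foot), over it a flange of radius 49, 4 mm thick, then a red knob. Origin: centre of the plug's underside, z up: flange z = 14 to 18 mm. Starts on the table on its plug. Fully home: plug in the canister's mouth (3 mm play), flange on the rim, this origin 66 mm above the canister's.
- knob_top (a point): Centre of the top of the inner lid's upright round red knob, radius 10 mm, 60 mm high over the flange; 78 mm above the inner lid's origin. The knob passes up through the outer lid's bore and, nested, stands 30 mm out above the black collar.
- outer_lid: Yellow outer lid, 0.12 kg, loose over the inner lid: disc of radius 60, 4 mm thick, skirt 12 mm down round it (inner radius 56.5 mm). Origin: centre of the skirt's lower edge, z up: disc z = 12 to 16 mm. Nested, the disc lies on the inner flange, this origin 6 mm above the inner lid's, so the inner lid carries it; it must rise 72 mm from there to clear the knob.
- collar_top (a point): Centre of the top rim of the outer lid's black collar: outer radius 22 mm, 26 mm high over the disc; 42 mm above the outer lid's origin. Its bore, radius 13 mm, goes right through the lid (3 mm play round the knob).
- tape_measure: Bystander: yellow pocket tape measure, 38 x 78 x 63 mm, on the table. Origin: centre of its underside.
- offcut_e: Bystander: small flat wood offcut, 35 x 90 x 24 mm, on the table between the canister and the lids. Origin: centre of its underside; its length is along its y.
- star_knob: Bystander: yellow star-shaped grip, 48 x 46 x 26 mm, on the table. Origin: centre of its underside.
- offcut_d: Bystander: cube-like wood offcut, 55 x 60 x 48 mm, on the table. Origin: centre of its underside.

How it is judged:
On the way:
1. the nested pair is seated on the canister and let go: inner lid fully home, outer lid still down on it (z of inner_lid in the frame of canister between 0.062 and 0.07 m and horizontal distance between inner_lid and canister below 0.006 m and angle between each of inner_lid, outer_lid's own z axis and vertical below 0.07 rad and z of outer_lid in the frame of inner_lid between 0.002 and 0.01 m and contact force between the fingers and inner_lid below 0.05 N and contact force between the fingers and outer_lid below 0.05 N), for 0.2 s.
At the end, for the whole second after the job is handed in: The gripper holds the outer lid at rest, level within 0.15 rad, within 40 mm of the canister axis, origin over 80 mm above the inner lid origin, touching neither lid nor canister; the untouched inner lid sits home: origin 62-70 mm above the canister origin, 6 mm of its axis, tilt < 0.07 rad (z of inner_lid in the frame of canister between 0.062 and 0.07 m and horizontal distance between inner_lid and canister below 0.006 m and angle between inner_lid's own z axis and vertical below 0.07 rad and z of outer_lid in the frame of inner_lid above 0.08 m and horizontal distance between outer_lid and canister below 0.04 m and angle between outer_lid's own z axis and vertical below 0.15 rad and linear speed of outer_lid below 0.03 m/s and angular speed of outer_lid below 0.3 rad/s and linear speed of inner_lid below 0.02 m/s and contact force between the fingers and outer_lid above 1 N and contact force between each of outer_lid, the arm, the fingers and inner_lid below 0.05 N and contact force between outer_lid and canister below 0.05 N and angle between canister's own z axis and vertical below 0.03 rad); the arm keeps its last pose, push and grip.
It fails at once if the lids come apart (over 15 mm out of their nested place) while the inner lid is not seated on the canister (z of outer_lid in the frame of inner_lid above 0.021 m and not (z of inner_lid in the frame of canister between 0.06 and 0.072 m and horizontal distance between inner_lid and canister below 0.008 m and angle between inner_lid's own z axis and vertical below 0.09 rad)).
It fails at once if the inner lid is dropped onto the canister (faster than 0.45 m/s just above it) (horizontal distance between inner_lid and canister below 0.03 m and z of inner_lid in the frame of canister between 0.06 and 0.095 m and linear speed of inner_lid above 0.45 m/s).
It fails at once if the canister is pushed over 25 mm from its place (distance of canister from where it was at the start of the episode above 0.025 m).
It fails at once if a bystander (tape measure, star knob or one of the two offcuts) is pushed over 20 mm from its place (distance of any of tape_measure, offcut_e, star_knob, offcut_d from where it was at the start of the episode above 0.02 m).
It also fails if it takes over 56 s, if anything falls off the work surface, if the arm or the gripper's body presses on something with over 40 N, if the wrist force passes 120 N, or if a joint passes its speed limit or range.

## Working session

There is one attempt and no reset: what is moved stays moved. The work goes in short steps, Python scripts to look and compute and a tool call to move; the robot and the scene stay as the last step left them, time stands still between calls to the robot, and variables do not carry over. Pictures are saved under pics/ and viewed, at most 10 in all, crops included, and the job is handed in when it is done.

Besides the shell and the picture viewer there is one more tool, called in YAML: its name, and indented under it one key for each argument. play_rows: Moves the arm, as the interface text tells. Its arguments: {"type":"object","properties":{"commands":{"type":"string"},"claw":{"type":"number"}},"required":["commands"]}

```bash
mkdir -p pics
cat > h.py <<'E'
import numpy as np, cv2
from workcell import robot, vision
def grab(n):
    m=vision.camera_model(n); p,d=vision.grab_frame(n); return p,d,m
def save(p,f): cv2.imwrite('pics/'+f, p[:,:,::-1])
def world(m,uv,d):  # pixel+depth -> world
    K=np.array(m['K'],float);D=np.array(m['distortion'],float);T=np.array(m['T'])
    uv=np.asarray(uv,float).reshape(-1,1,2)
    n=cv2.undistortPoints(uv,K,D)[:,0]
    c=np.c_[n,np.ones(len(n))]*np.asarray(d,float).reshape(-1,1)
    return c@T[:3,:3].T+T[:3,3]
def cloud(p,d,m):
    v,u=np.nonzero(d>0); return world(m,np.c_[u,v],d[v,u]),p[v,u],np.c_[u,v]
E
python3 - <<'E'
from h import *
s=robot.state();print(s)
a=[]
for n in ('top','scene'):
    p,d,m=grab(n);save(p,n+'0.png');np.savez('/tmp/'+n,p=p,d=d,**{k:np.array(v) for k,v in m.items()});print(n,np.round(m['T'],3).tolist(),(d>0).mean())
E
```

```text
{'time_s': 0.0, 'joint_pos': array([ 1.60966080e+00,  4.07880795e-02,  8.38359536e-02, -5.00187707e-04,
       -1.61550330e+00, -3.33692404e-01]), 'qd': array([-1.01238908e-03, -3.16759655e-04,  5.65810666e-05, -1.29795457e-03,
        7.25148789e-04,  1.30876260e-03]), 'joint_efforts': array([-9.76901674e-06, -3.68198955e+01,  3.47421348e+01,  6.93193272e+00,
       -5.18712026e-03,  5.32620987e-06]), 'ee_pos': array([0.17423781, 0.57411583, 0.40369873]), 'tool_rot': array([ 3.10582043e+00, -4.61151991e-01, -2.88540981e-04]), 'contact_force': array([ 0.61755286, -0.0876941 ,  0.41945928]), 'wrist_torque': array([ 0.02448693,  0.0052766 , -0.0433527 ]), 'grip_force': 0.0, 'gripper_width': 1.0007398673191181}
top [[0.013, -0.988, 0.156, 0.408], [-0.999, -0.018, -0.028, 0.082], [0.031, -0.156, -0.987, 0.985], [0.0, 0.0, 0.0, 1.0]] 0.9961054421768708
scene [[0.795, -0.431, 0.426, 0.14], [-0.606, -0.578, 0.547, -0.453], [0.01, -0.693, -0.721, 0.787], [0.0, 0.0, 0.0, 1.0]] 0.9901955782312926
```

View pics/top0.png

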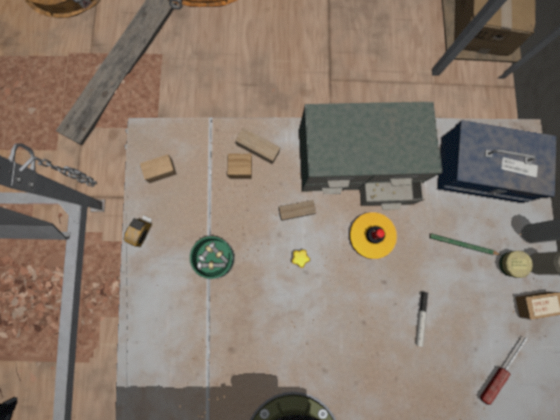

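View pics/scene0.png

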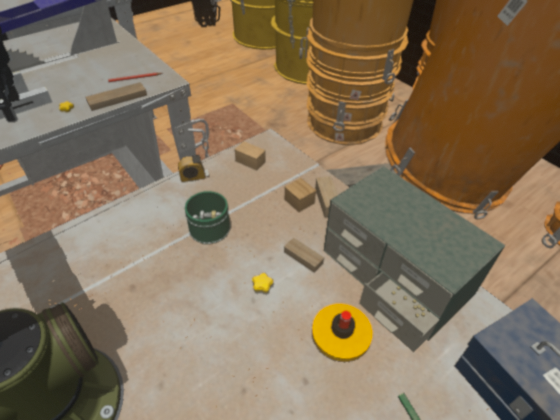

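Top view: canister at (212,257), nested lids at (374,235) with the red knob at (376,233), offcut_e at (297,210), star at (301,258), and a cabinet with an open drawer just beyond the lids. The scene view agrees.

Run:
```python
from h import *
from scipy.optimize import least_squares
def circ(x):
    f=lambda q:np.hypot(*(x-q[:2]).T)-q[2]
    return least_squares(f,[*x.mean(0),.05],loss='soft_l1',f_scale=.002).x
for n in ('top','scene'):
    z=np.load(f'/tmp/{n}.npz');X,c,uv=cloud(z['p'],z['d'],dict(K=z['K'],distortion=z['distortion'],T=z['T']))
    hsv=cv2.cvtColor(c[None],cv2.COLOR_RGB2HSV)[0].astype(int);H,S,V=hsv.T
    x,y,h=X.T
    ws=(h>-.01)&(x>.2)&(x<.8)&(abs(y)<.6)
    g=ws&(H>60)&(H<90)&(S>100)&(h>.07)&(h<.095)&(y>.1)
    r=ws&((H<6)|(H>174))&(S>150)&(h>.06)&(h<.1)
    ye=ws&(H>18)&(H<30)&(S>180)&(h>.012)&(h<.04)&(y<0)
    print(n,'rim',g.sum(),circ(X[g,:2]).round(4),np.median(h[g]).round(4))
    print(' red',X[r].mean(0).round(4),'max',h[r].max().round(4),r.sum())
    print(' yellow',circ(X[ye,:2]).round(4) if ye.sum() else 0,(X[ye,:2].min(0)+X[ye,:2].max(0))/2,np.ptp(X[ye,:2],axis=0), np.median(h[ye]).round(4))
    # yellow small star, drawer/obstacle map
    if n=='top':
        rr=ws&(h>.015)&(x<.75)
        im=np.zeros((12,24))
        for a,b,k in zip(x[rr],y[rr],h[rr]):
            i,j=int((a-.25)/.04),int((b+.4)/.04)
            if 0<=i<12 and 0<=j<24: im[i,j]=max(im[i,j],k)
        print('cols y from -.4 step .04');
        for i in range(12): print(round(.25+.04*i,2),*(np.round(im[i]*100).astype(int)))
```

```text
top rim 90 [0.4373 0.2012 0.0455] 0.0792
 red [ 0.4996 -0.1987  0.0747] max 0.0815 64
 yellow [ 0.5003 -0.2001  0.0438] [ 0.50043079 -0.19724745] [0.11303225 0.11398939] 0.0225
cols y from -.4 step .04
0.25 0 2 2 0 0 0 0 0 0 0 0 0 0 0 0 0 0 0 0 0 0 0 0 0
0.29 0 2 2 0 0 0 0 0 0 0 0 0 0 0 0 0 0 0 0 0 0 0 0 0
0.33 0 2 0 0 0 0 0 0 0 0 0 0 0 0 0 0 0 0 0 0 0 0 0 0
0.37 0 0 0 0 0 0 0 0 0 0 0 0 0 0 8 8 8 0 0 0 0 0 0 0
0.41 0 0 0 0 2 3 0 0 0 3 3 0 0 8 8 8 9 0 0 0 0 0 0 0
0.45 0 0 0 3 5 5 3 0 0 3 3 0 0 8 8 8 8 0 0 6 6 0 0 0
0.49 0 0 0 3 8 8 3 0 0 0 0 0 0 0 0 0 0 0 0 7 6 0 0 0
0.53 0 0 0 4 4 3 3 0 3 3 3 3 0 0 0 0 0 0 0 3 0 0 0 0
0.57 0 0 8 8 8 8 0 12 12 3 3 0 0 0 0 0 0 0 0 0 0 0 0 0
0.61 12 0 17 17 17 17 17 17 17 17 0 0 5 5 5 0 0 0 5 5 0 0 0 0
0.65 12 0 17 17 17 17 17 17 17 17 0 4 5 5 5 0 0 5 5 5 0 0 0 0
0.69 12 0 17 17 17 17 17 17 17 17 0 4 5 5 5 0 0 0 5 0 0 0 0 0<stdin>:5: RuntimeWarning: Mean of empty slice.
  ret = um.true_divide(
Traceback (most recent call last):
ValueError: Initial guess is outside of provided bounds
```

play_rows:
  commands: "0 0 0 0 0 -8.4;0 0 0 0 0 -8.5;2.5 3.5 0 0 0 0;3.4 5 0 0 0 0;3.4 5 0 0 0 0;3.4 5 0 0 0 0;3.4 5 0 0 0 0;3.4 5 0 0 0 0;3.4 5 0 0 0 0;2.4 3.3 0 0 0 0;0 0 0 0 0 0;0 0 0 0 0 0"
  claw: 8.5

```text
time_s: 1.6
ee_pos: [0.4273, 0.2062, 0.4043]
tool_rot: [3.141, -0.001, -0.001]
contact_force: [-0.3, 0.5, -0.0]
gripper_width: 0.995
grip_force: 0.0
```

```bash
cat >> h.py <<'E'
from scipy.spatial.transform import Rotation as Ro
def pose(): 
    s=robot.state(); R=Ro.from_rotvec(s['tool_rot']).as_matrix()
    print('t',round(s['time_s'],2),'ee',s['ee_pos'].round(4),'x',R[:,0].round(3),'z',R[:,2].round(4),'j',s['joint_pos'].round(2)); return s,R
def delta(t):
    s,R=pose(); print('tool cm',(R.T@(np.array(t)-s['ee_pos'])*100).round(2))
E
python3 - <<'E'
from h import *
pose(); p,d,m=grab('wrist');save(p,'w1.png');np.savez('/tmp/w1',p=p,d=d,**{k:np.array(v) for k,v in m.items()});print(m['T'].round(3))
E
```

```text
t 1.6 ee [0.4273 0.2062 0.4043] x [ 1.    -0.    -0.001] z [-6.e-04 -3.e-04 -1.e+00] j [ 0.88 -0.3  -0.22 -0.   -1.65  0.69]
[[-0.002 -0.958 -0.285  0.499]
 [-1.     0.002  0.001  0.207]
 [-0.     0.285 -0.958  0.373]
 [ 0.     0.     0.     1.   ]]
```

View pics/w1.png

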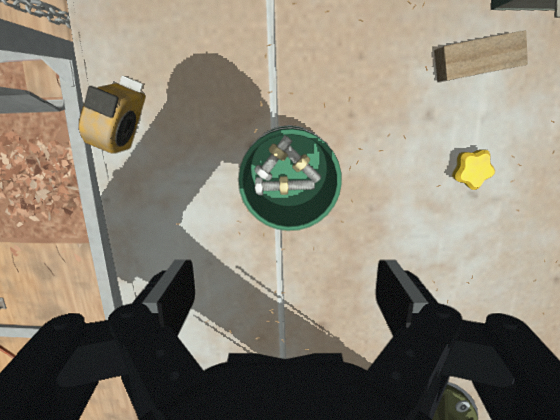

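The wrist view shows the canister rim at (290,178), clear of the tape measure at (115,115) and the star at (474,168). I'll measure the rim.

```bash
cat >> h.py <<'E'
from scipy.optimize import least_squares
def ring(X,lo,hi,r):
    q=X[(X[:,2]>lo)&(X[:,2]<hi)]; xy=q[:,:2]
    c=least_squares(lambda q:np.abs(np.hypot(*(xy-q).T)-r),(xy.min(0)+xy.max(0))/2,loss='soft_l1',f_scale=.002).x
    e=np.hypot(*(xy-c).T); return len(xy),c.round(4),np.percentile(e,[2,50,98]).round(4),((xy.min(0)+xy.max(0))/2).round(4),np.median(q[:,2]).round(4)
def cdisc(p,m,mask,z): # largest blob outline cast on plane z -> min enclosing circle
    cs=cv2.findContours(mask.astype(np.uint8),cv2.RETR_EXTERNAL,cv2.CHAIN_APPROX_NONE)[0]
    k=cv2.convexHull(max(cs,key=cv2.contourArea))[:,0]
    T=np.array(m['T']);a=world(m,k,np.ones(len(k)))-T[:3,3];X=T[:3,3]+a*((z-T[2,3])/a[:,2])[:,None]
    return X
E
python3 - <<'E'
from h import *
z=np.load('/tmp/w1.npz');m=dict(K=z['K'],distortion=z['distortion'],T=z['T'])
X,c,uv=cloud(z['p'],z['d'],m)
k=(abs(X[:,0]-.437)<.08)&(abs(X[:,1]-.2)<.08)&(X[:,2]<.1)
print(ring(X[k],.076,.086,.0475))
E
```

```text
(1685, array([0.4373, 0.2026]), array([0.0447, 0.047 , 0.0497]), array([0.437 , 0.2024]), np.float64(0.0796))
```

play_rows:
  commands: "0.2 3 -0.5 0 0 0;0.2 4.5 0 0 0 0;0.2 5 0 0 0 0;0.2 5 0 0 0 0;0.2 5 0 0 0 0;0.2 5 0 0 0 0;0.2 4.5 0 0 0 0;0.2 4 0 0 0 0;0.2 3 0 0 0 0;0 2.2 0 0 0 0;0 0 0 0 0 0;0 0 0 0 0 0"

```text
time_s: 3.15
ee_pos: [0.4457, -0.2048, 0.4096]
tool_rot: [-3.141, -0.002, 0.0]
contact_force: [-0.8, -0.5, 0.3]
gripper_width: 0.997
grip_force: 0.0
```

Run:
```python
from h import *
pose(); p,d,m=grab('wrist');save(p,'w2.png');np.savez('/tmp/w2',p=p,d=d,**{k:np.array(v) for k,v in m.items()})
X,c,uv=cloud(p,d,m)
k=(abs(X[:,0]-.5)<.08)&(abs(X[:,1]+.2)<.08)&(X[:,2]<.1)
print('disc',ring(X[k],.018,.026,.05))
print('collar',ring(X[k],.044,.053,.0175)); print('knob',ring(X[k],.075,.086,.008))
```

```text
t 3.15 ee [ 0.4457 -0.2048  0.4096] x [ 1.     0.001 -0.   ] z [-0.e+00  2.e-04 -1.e+00] j [-0.02 -0.25 -0.18 -0.   -1.65  1.59]
disc (7824, array([ 0.4998, -0.1996]), array([0.0245, 0.0453, 0.0594]), array([ 0.51  , -0.1997]), np.float64(0.0219))
collar (1057, array([ 0.5015, -0.1994]), array([0.0126, 0.0183, 0.0799]), array([ 0.5291, -0.2105]), np.float64(0.0477))
knob (506, array([ 0.5107, -0.1995]), array([0.003 , 0.0149, 0.0721]), array([ 0.5353, -0.1987]), np.float64(0.0779))
```

View pics/w2.png

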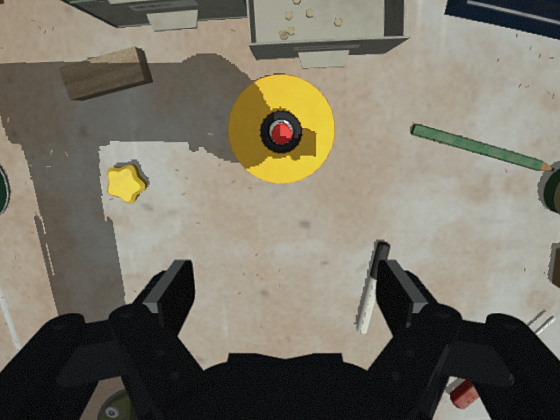

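The red knob is at (282,131) in the middle of the yellow disc. The drawer above it, around (330,40), spoiled the knob fit, so I'll restrict that to the red pixels.

Run:
```python
from h import *
z=np.load('/tmp/w2.npz');m=dict(K=z['K'],distortion=z['distortion'],T=z['T'])
X,c,uv=cloud(z['p'],z['d'],m)
k=(np.hypot(X[:,0]-.5,X[:,1]+.2)<.025)
print('knob',ring(X[k],.074,.086,.008)); print('collar',ring(X[k],.044,.053,.0175))
delta([.500,-.1995,.24])
```

```text
knob (352, array([ 0.5005, -0.2005]), array([0.0014, 0.007 , 0.0098]), array([ 0.5004, -0.2005]), np.float64(0.0778))
collar (951, array([ 0.5004, -0.1994]), array([0.0131, 0.0179, 0.0219]), array([ 0.5004, -0.1992]), np.float64(0.0477))
t 3.2 ee [ 0.4457 -0.2048  0.4097] x [1.    0.002 0.   ] z [ 1.e-04  1.e-04 -1.e+00] j [-0.02 -0.25 -0.18 -0.   -1.65  1.59]
tool cm [ 5.43 -0.52 16.98]
```

play_rows:
  commands: "1.5 -0.1 1.5 0 0 0;2 -0.15 2 0 0 0;2 -0.2 2.5 0 0 0;0 0 3 0 0 0;0 0 3 0 0 0;0 0 3 0 0 0;0 0 2 0 0 0;0 0 1.3 0 0 0;0 0 0 0 0 0;0 0 0 0 0 0;0 0 0 0 0 0"
  claw: 5

```text
time_s: 4.58
ee_pos: [0.5008, -0.2014, 0.2278]
tool_rot: [3.141, 0.001, 0.003]
contact_force: [-0.2, -0.1, -0.4]
gripper_width: 0.585
grip_force: 0.0
```

Run:
```python
from h import *
delta([.5005,-.2002,.2265]); p,d,m=grab('wrist');save(p,'w3.png')
X,c,uv=cloud(p,d,m)
k=(np.hypot(X[:,0]-.5,X[:,1]+.2)<.02)&(c[:,0]>1.8*c[:,1])
print('knob',ring(X[k],.074,.086,.008))
```

```text
t 4.58 ee [ 0.5008 -0.2014  0.2278] x [1.    0.    0.002] z [ 1.7e-03 -3.0e-04 -1.0e+00] j [-0.01 -0.07 -0.35  0.   -1.29  1.58]
tool cm [-0.03 -0.12  0.13]
knob (1454, array([ 0.5014, -0.2006]), array([0.0014, 0.007 , 0.0096]), array([ 0.5009, -0.2004]), np.float64(0.0777))
```

View pics/w3.png

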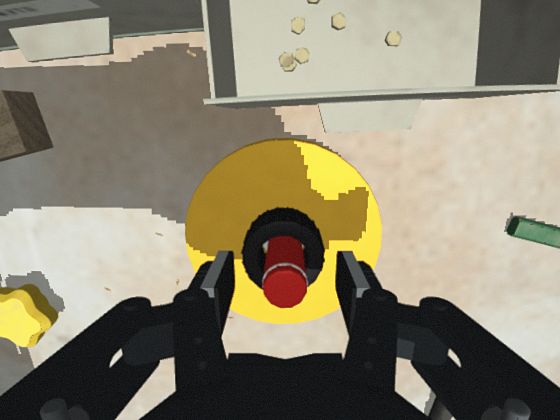

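The knob (285,280) stands between the pads (225 and 350), well centred. Now I'll correct slightly and grip.

play_rows:
  commands: "0 -0.1 0.1 0 0 0;0 0 0 0 0 0;0 0 0 0 0 0;0 0 0 0 0 0;0 0 0 0 0 0;0 0 0 0 0 0;0 0 0 0 0 0;0 0 0 0 0 0"
  claw: 0

```text
time_s: 5.62
ee_pos: [0.5005, -0.2004, 0.2259]
tool_rot: [3.141, 0.0, 0.0]
contact_force: [-0.6, -1.3, 2.2]
gripper_width: 0.212
grip_force: 58.5
```

play_rows:
  commands: "0 0 -0.2 0 0 0;0 0 -0.5 0 0 0;0 0 -0.8 0 0 0;0 0 -1 0 0 0;0 0 -1.5 0 0 0;0 0 -1.5 0 0 0;0 0 -1.5 0 0 0;0 0 -1.5 0 0 0;0 0 -1.5 0 0 0;0 0 -1 0 0 0;0 0 -0.7 0 0 0;0 0 -0.3 0 0 0;0 0 0 0 0 0"

```text
time_s: 7.25
ee_pos: [0.5004, -0.2003, 0.3455]
tool_rot: [-3.142, -0.0, 0.001]
contact_force: [0.5, -0.3, -3.0]
gripper_width: 0.209
grip_force: 58.6
```

Run:
```python
from h import *
delta([.4373,.2025,.345]);s=robot.state();print(s['contact_force'],s['grip_force'])
p,d,m=grab('wrist');save(p,'w4.png')
```

```text
t 7.25 ee [ 0.5004 -0.2003  0.3455] x [ 1.  0. -0.] z [-3.e-04  1.e-04 -1.e+00] j [-0.01 -0.12 -0.18 -0.   -1.51  1.58]
tool cm [ -6.31 -40.28   0.06]
[ 0.53580356 -0.25684833 -2.99740114] 58.6258989572525
```

View pics/w4.png

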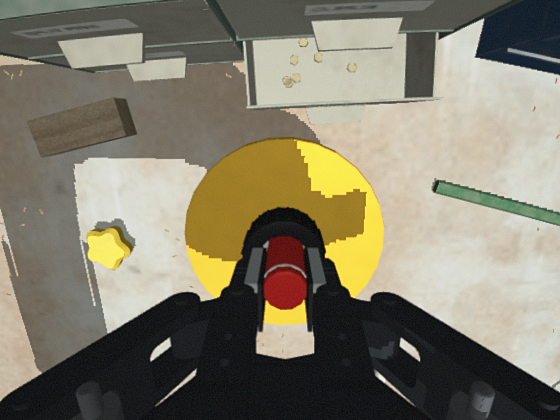

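The pair is lifted together: the disc, at (285,230), is still down on the flange, and the force is about −3 N. Now carrying it to the canister.

play_rows:
  commands: "0 -0.5 0 0 0 0;0 -1 0 0 0 0;-0.2 -1.5 0 0 0 0;-0.5 -2 0 0 0 0;-0.5 -2.5 0 0 0 0;-0.5 -2.5 0 0 0 0;-0.5 -2.5 0 0 0 0;-0.5 -2.5 0 0 0 0;-0.5 -2.5 0 0 0 0;-0.5 -2.5 0 0 0 0;-0.5 -2.5 0 0 0 0;-0.5 -2.5 0 0 0 0;-0.5 -2.5 0 0 0 0;-0.5 -2.5 0 0 0 0;-0.5 -2.5 0 0 0 0;-0.1 -2.5 0 0 0 0;0 -2 0 0 0 0;0 -1.8 0 0 0 0;0 -1 0 0 0 0;0 -0.5 0 0 0 0"

```text
time_s: 9.8
ee_pos: [0.4374, 0.2031, 0.3456]
tool_rot: [3.141, 0.0, -0.0]
contact_force: [-0.2, -0.4, -3.2]
gripper_width: 0.211
grip_force: 58.7
```

play_rows:
  commands: "0 0 0 0 0 0;0 0 0 0 0 0;0 0 0 0 0 0"

```text
time_s: 10.18
ee_pos: [0.4374, 0.2023, 0.3458]
tool_rot: [-3.142, 0.001, -0.0]
contact_force: [0.3, -0.4, -2.4]
gripper_width: 0.21
grip_force: 58.7
```

Run:
```python
from h import *
delta([.4373,.2025,.292])
for n in('wrist','scene'):
    p,d,m=grab(n); X,c,uv=cloud(p,d,m); a=c.astype(int)
    ye=(a[:,0]>1.8*a[:,2])&(a[:,1]>1.3*a[:,2])&(np.hypot(X[:,0]-.437,X[:,1]-.2025)<.075)&(X[:,2]>.1)&(X[:,2]<.16)
    q=X[ye];h=np.median(q[:,2]);t=q[abs(q[:,2]-h)<.006]
    P=np.linalg.lstsq(np.c_[t[:,:2]-[.437,.2025],np.ones(len(t))],t[:,2],rcond=None)[0]
    print(n,len(t),'plane slope',P.round(4),'centre',((t.min(0)+t.max(0))/2).round(4))
    red=(a[:,0]>1.8*a[:,1])&(a[:,0]>1.8*a[:,2])&(np.hypot(X[:,0]-.437,X[:,1]-.2025)<.04)
    print(' red max', np.percentile(X[red],[1,99],axis=0).round(4).tolist())
    if n=='wrist': save(p,'w5.png')
    else:
        k=(a[:,1]>1.3*a[:,0])&(np.hypot(X[:,0]-.437,X[:,1]-.2025)<.06)&(X[:,2]<.09)
        print(' green',k.sum(),np.percentile(X[k],[1,99],axis=0).round(4).tolist()); save(p,'s5.png')
```

```text
t 10.18 ee [0.4374 0.2023 0.3458] x [ 1. -0.  0.] z [ 2.e-04  0.e+00 -1.e+00] j [ 0.85 -0.28 -0.32  0.   -1.54  0.72]
tool cm [-0.01 -0.02  5.38]
wrist 19370 plane slope [-0.0003 -0.0068  0.142 ] centre [0.4373 0.2036 0.1419]
 red max [[0.4294, 0.1939, 0.1582], [0.4497, 0.2121, 0.1991]]
scene 1250 plane slope [0.0036 0.0017 0.1414] centre [0.4364 0.2007 0.1413]
 red max [[0.4279, 0.1997, 0.1588], [0.4325, 0.2132, 0.1977]]
 green 23 [[0.399, 0.1551, 0.0028], [0.4525, 0.231, 0.0821]]
```

View pics/s5.png

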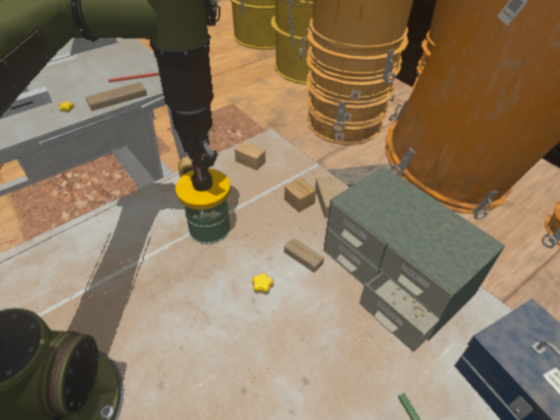

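The pair is level over the canister at (205,195), and the plane slopes are near zero. Lowering slowly.

play_rows:
  commands: "0 0 0.4 0 0 0;0 0 0.8 0 0 0;0 0 0.9 0 0 0;0 0 0.8 0 0 0;0 0 0.5 0 0 0;0 0 0.3 0 0 0;0 0 0.3 0 0 0;0 0 0.3 0 0 0;0 0 0 0 0 0"

```text
time_s: 11.4
ee_pos: [0.4373, 0.2026, 0.3025]
tool_rot: [3.141, 0.0, -0.0]
contact_force: [-0.3, 0.3, -1.9]
gripper_width: 0.214
grip_force: 58.7
```

play_rows:
  commands: "0 0 0.2 0 0 0;0 0 0.2 0 0 0;0 0 0.2 0 0 0;0 0 0.1 0 0 0;0 0 0.1 0 0 0;0 0 0.1 0 0 0;0 0 0 0 0 0;0 0 0 0 0 0"

```text
time_s: 12.4
ee_pos: [0.4374, 0.2026, 0.2938]
tool_rot: [3.142, 0.0, 0.0]
contact_force: [-0.1, -0.2, -2.1]
gripper_width: 0.214
grip_force: 58.7
```

Still free, so the plug has entered the mouth without touching. About 2 mm to go.

play_rows:
  commands: "0 0 0.1 0 0 0;0 0 0.05 0 0 0;0 0 0.05 0 0 0;0 0 0 0 0 0;0 0 0 0 0 0"

```text
time_s: 13.02
ee_pos: [0.4374, 0.2026, 0.292]
tool_rot: [3.141, 0.0, 0.001]
contact_force: [-0.7, -1.0, -1.0]
gripper_width: 0.21
grip_force: 59.0
```

play_rows:
  commands: "0 0 0.05 0 0 0;0 0 0.05 0 0 0;0 0 0 0 0 0;0 0 0 0 0 0"

```text
time_s: 13.52
ee_pos: [0.4375, 0.2025, 0.2918]
tool_rot: [3.141, 0.0, 0.002]
contact_force: [-2.5, -2.1, 6.3]
gripper_width: 0.214
grip_force: 59.6
```

play_rows:
  commands: "0 0 0 0 0 0;0 0 0 0 0 0;0 0 0 0 0 0;0 0 0 0 0 0;0 0 0 0 0 0;0 0 0 0 0 0;0 0 -0.5 0 0 0;0 0 -1 0 0 0;0 0 -1.5 0 0 0;0 0 -2 0 0 0;0 0 -2 0 0 0;0 0 -2 0 0 0;0 0 -1 0 0 0;0 0 0 0 0 0;0 0 0 0 0 0"
  claw: 8.5

```text
time_s: 15.4
ee_pos: [0.4373, 0.2027, 0.3898]
tool_rot: [3.141, 0.0, -0.002]
contact_force: [-0.4, -0.1, -0.3]
gripper_width: 0.995
grip_force: 0.0
```

Run:
```python
from h import *
pose()
p,d,m=grab('wrist');save(p,'w6.png'); X,c,uv=cloud(p,d,m)
k=np.hypot(X[:,0]-.4373,X[:,1]-.2025)<.03
a=c.astype(int);red=k&(a[:,0]>1.8*a[:,1])&(a[:,0]>1.8*a[:,2])
print('knob',ring(X[red],.140,.150,.008));print('collar',ring(X[k&~red],.110,.118,.0175))
K=np.hypot(X[:,0]-.4373,X[:,1]-.2025)<.07
print('disc',ring(X[K],.083,.093,.045))
t=X[K&(abs(X[:,2]-.088)<.006)];print(np.linalg.lstsq(np.c_[t[:,:2]-[.437,.2025],np.ones(len(t))],t[:,2],rcond=None)[0].round(4))
```

```text
t 15.4 ee [0.4373 0.2027 0.3898] x [ 1.     0.    -0.001] z [-1.3e-03 -8.0e-04 -1.0e+00] j [ 0.85 -0.28 -0.23 -0.   -1.62  0.72]
knob (548, array([0.438, 0.203]), array([0.0015, 0.007 , 0.0097]), array([0.4376, 0.203 ]), np.float64(0.1438))
collar (1171, array([0.4377, 0.204 ]), array([0.013 , 0.0184, 0.0218]), array([0.4379, 0.2042]), np.float64(0.1138))
disc (11161, array([0.4366, 0.2041]), array([0.024 , 0.0457, 0.0595]), array([0.4373, 0.2043]), np.float64(0.0879))
[-0.0007  0.0001  0.0879]
```

View pics/w6.png

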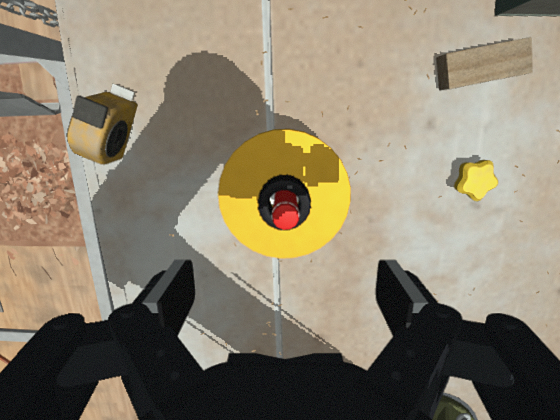

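The pair is seated: knob top at 144 mm and disc at 88 mm, both level, with the knob at (286,212). Next, take the collar.

play_rows:
  commands: "0 0 0.7 0 0 0;0 0 1.5 0 0 0;0 0 2 0 0 0;0 0 2 0 0 0;0 0 2 0 0 0;0 0 2 0 0 0;0 0 1.3 0 0 0;0 0 0.7 0 0 0;0 0 0.3 0 0 0;0 0 0 0 0 0;0 0 0 0 0 0;0 0 0 0 0 0"

```text
time_s: 16.95
ee_pos: [0.4374, 0.2027, 0.2661]
tool_rot: [-3.141, -0.0, -0.001]
contact_force: [-1.0, -0.4, -0.8]
gripper_width: 0.999
grip_force: 0.0
```

Run:
```python
from h import *
delta([.4376,.2028,.2645]); print(robot.state()['contact_force'])
```

```text
t 16.95 ee [0.4374 0.2027 0.2661] x [1.    0.    0.001] z [ 6.e-04  4.e-04 -1.e+00] j [ 0.85 -0.26 -0.44  0.   -1.39  0.72]
tool cm [ 0.02 -0.01  0.16]
[-0.99303038 -0.36425649 -0.78407513]
```

play_rows:
  commands: "0 0 0.1 0 0 0;0 0 0 0 0 0;0 0 0 0 0 0;0 0 0 0 0 0;0 0 0 0 0 0;0 0 0 0 0 0;0 0 0 0 0 0;0 0 0 0 0 0"
  claw: 0

```text
time_s: 17.95
ee_pos: [0.4375, 0.2027, 0.2651]
tool_rot: [-3.141, -0.0, -0.001]
contact_force: [-0.4, -0.7, 5.4]
gripper_width: 0.496
grip_force: 61.2
```

Run:
```python
from h import *
pose();s=robot.state();print(s['contact_force'],s['gripper_width']*85)
p,d,m=grab('wrist');save(p,'w7.png'); X,c,uv=cloud(p,d,m)
a=c.astype(int);k=np.hypot(X[:,0]-.4373,X[:,1]-.2025)<.03
red=k&(a[:,0]>1.8*a[:,1])&(a[:,0]>1.8*a[:,2]);print('knob',ring(X[red],.140,.150,.008))
```

```text
t 17.95 ee [0.4375 0.2027 0.2651] x [1.    0.    0.001] z [ 7.e-04  2.e-04 -1.e+00] j [ 0.85 -0.26 -0.44  0.   -1.38  0.72]
[-0.36358575 -0.71883834  5.40032898] 42.18158859439835
knob (2231, array([0.4387, 0.2029]), array([0.0014, 0.0071, 0.0096]), array([0.4381, 0.203 ]), np.float64(0.1437))
```

View pics/w7.png

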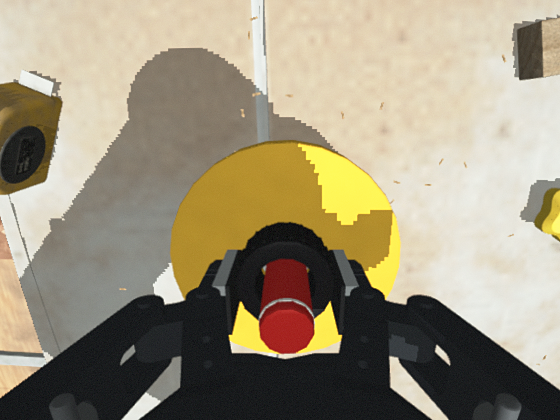

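The pads hold the collar at both sides and the knob is central in the bore. Lifting straight up.

play_rows:
  commands: "0 0 -0.1 0 0 0;0 0 -0.2 0 0 0;0 0 -0.3 0 0 0;0 0 -0.5 0 0 0;0 0 -0.6 0 0 0;0 0 -0.6 0 0 0;0 0 -0.6 0 0 0;0 0 -0.6 0 0 0;0 0 -0.6 0 0 0;0 0 -0.6 0 0 0;0 0 -0.6 0 0 0;0 0 -0.6 0 0 0;0 0 -0.6 0 0 0;0 0 -0.6 0 0 0;0 0 -0.6 0 0 0;0 0 -0.6 0 0 0;0 0 -0.6 0 0 0;0 0 -0.6 0 0 0;0 0 -0.6 0 0 0;0 0 -0.4 0 0 0"

```text
time_s: 20.5
ee_pos: [0.4374, 0.2027, 0.3702]
tool_rot: [-3.141, -0.0, -0.0]
contact_force: [0.1, -0.2, -1.1]
gripper_width: 0.491
grip_force: 60.8
```

play_rows:
  commands: "0 0 -0.4 0 0 0;0 0 -0.4 0 0 0;0 0 -0.2 0 0 0;0 0 0 0 0 0;0 0 0 0 0 0;0 0 0 0 0 0;0 0 0 0 0 0;0 0 0 0 0 0"

```text
time_s: 21.5
ee_pos: [0.4373, 0.2027, 0.3797]
tool_rot: [3.141, 0.0, -0.0]
contact_force: [0.5, 0.7, -1.5]
gripper_width: 0.49
grip_force: 60.8
```

Run:
```python
from h import *
s,R=pose();print(s['contact_force'],s['grip_force'],s['qd'].round(3))
for n in('wrist','scene'):
    p,d,m=grab(n); X,c,uv=cloud(p,d,m); a=c.astype(int)
    k=(a[:,0]>1.8*a[:,2])&(a[:,1]>1.3*a[:,2])&(np.hypot(X[:,0]-.437,X[:,1]-.2025)<.075)&(X[:,2]>.15)&(X[:,2]<.22)
    t=X[k];t=t[abs(t[:,2]-np.median(t[:,2]))<.006]
    print(n,np.linalg.lstsq(np.c_[t[:,:2]-[.437,.2025],np.ones(len(t))],t[:,2],rcond=None)[0].round(4))
save(p[130:270,120:290].repeat(4,0).repeat(4,1),'s8.png')
```

```text
t 21.5 ee [0.4373 0.2027 0.3797] x [ 1.  0. -0.] z [-0.e+00 -2.e-04 -1.e+00] j [ 0.85 -0.28 -0.25  0.   -1.6   0.72]
[ 0.54320618  0.69455164 -1.51318676] 60.778966806828976 [ 0.001 -0.    -0.     0.001 -0.001  0.002]
wrist [-4.000e-04 -1.000e-04  2.024e-01]
scene [0.0045 0.0111 0.2019]
```

View pics/s8.png

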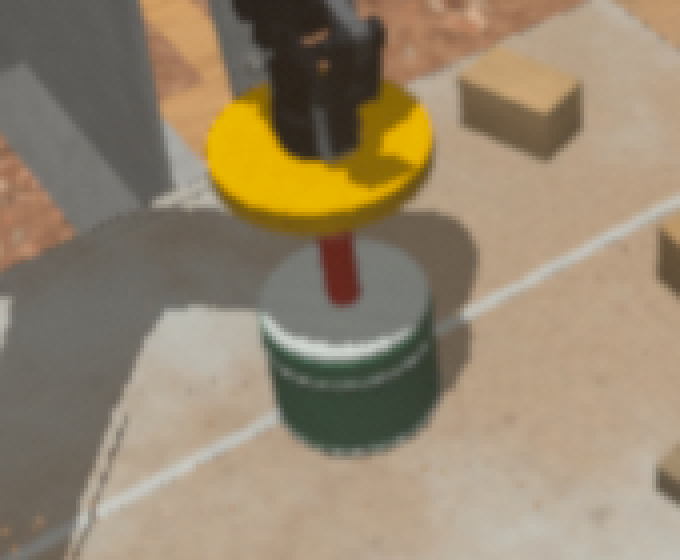

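The outer lid (320,155) is held level. Its disc is at 202 mm, which puts it about 42 mm clear of the knob. The inner lid (345,300) is seated flush on the canister.

```bash
python3 -c "
from workcell import robot
print(robot.sign_off())"
```

```text
the job is handed in; nothing more can be done
None
```

I handed the job in at about 21.5 s of the 56 s limit. The inner lid is seated on the canister, and the outer lid is held level and still, about 42 mm clear above the knob; the sign-off gave no verdict.

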